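# Index the sloping terminal carrier and lock it with its pin

## Task

Turn the grey carrier on the sloping stand by its black post until the hole in its plate lines up with the hole in the stand beneath, then draw the locking pin out of its parking hole beside it and push it through both holes until its collar is home on the plate, and then swing the keeper strap over the collar as far as it goes. Do not press on the terminal block that the carrier holds, and leave the other things on the bench where they are.

Things in the scene. Friction and masses are not known exactly. Their poses are not given: they have to be found in the camera images.
- sloped_top: Fixed aluminium plate 200 x 150 x 12 mm, sloping down to its front, about towards the robot, at 25 degrees. Origin: on its upper face on the carrier's pivot, 100 mm above the bench. z: the face's normal, 25 degrees from vertical; y downhill, x level to the left. 'Face' coordinates below are in this frame, in mm. The pin's parking hole, 13 mm wide, is at face (-100, -25).
- lock_hole (a point): Mouth of the lock hole in the sloped plate, at face (-40, 0, 0): 13 mm wide, straight through the 12 mm plate along face z, open below. A fixed lamp arm passes over the stand from (0.41, 0.20, 0.33) to (0.57, -0.33, 0.51) m (two bars, to 35 mm higher): lean back under it, square to the face. The board holder at right is 0.35 m high at x 0.1 to 0.5, y under -0.32.
- carrier (a joint): Angle (rad) of the grey carrier plate, 112 x 56 x 8 mm (face z 1 to 9), turning about face z, positive anticlockwise seen from above. At 0 its 13 mm hole is over the lock hole; at angle a the hole is at face (-40 cos a, -40 sin a). It starts positive, stays where it is left (2 N at the post turns it), stops at 1.7 and -0.5.
- carrier_grip (a point): Grip point on the carrier's round black post, 14 mm thick, standing along face z from z 9 to 62; the point is on its axis at z 45. At carrier angle a: face (40 cos a, 40 sin a, 45), across the pivot from the hole. A light or loose grip lets the post turn in it.
- terminal_block: Terminal block with a row of clamps, fixed amid the carrier, 18 mm (along the line hole to post) x 46 mm, up to 16 mm above the plate (face z 25). Origin: centre of its underside. Not to be pressed.
- lock_pin: Loose pin, 80 g. Origin: centre of the collar's underside; z along the axis to the knob. Steel shank 10 mm thick, 40 mm long below the origin, last 7 mm tapering to 4 mm; collar 32 mm wide, z 0 to 6; neck 16 mm wide, z 6 to 16; black knob 20 mm wide, z 16 to 41, best gripped at z 30. Starts in the parking hole at face (-100, -25, 0). Home, its origin is at face (-40, 0, 9).
- keeper (a joint): Angle (rad) of the flat steel keeper strap, pivoted at face (-40, 60) about face z. 0 = shut, at its stop: it points along face -y and its notch embraces the pin's neck over the collar. Grows to 1.75 as it swings out to the right (at 1.57 along face -x). The strap lies at face z 18 to 23, 3 mm over a collar that is home. Stays where it is left (2 N at its post moves it).
- keeper_grip (a point): Grip point on the strap's round black post, 14 mm thick, along face z from z 23 to 88; the point is on its axis at z 72, 31 mm from the pivot. At keeper angle b: face (-40 - 17 cos b - 26 sin b, 60 - 26 cos b + 17 sin b, 72). A light or loose grip lets the post turn in it.
- solder_reel: Bystander: loose wire reel, 63 mm wide, 41 mm high. Origin: centre of its underside.
- paste_jar: Bystander: loose white jar with a black lid, 48 mm wide, 34 mm high. Origin: centre of its underside.
- relay_board: Bystander: loose small circuit board with relays, 50 x 70 x 21 mm. Origin: centre of its underside.
- circular_plug: Bystander: loose metal circular plug standing upright, 30 mm wide, 52 mm high. Origin: centre of its underside.
- dshell: Bystander: loose metal D-shell plug lying flat, 61 x 64 x 16 mm. Origin: centre of its underside.

How it is judged:
On the way, in this order (a step that is already met when the one before it is completed fails the run):
1. the carrier is turned until the holes line up (value of joint carrier between -0.1 and 0.1 rad), for 0.2 s.
2. the pin is through both holes, its collar on the plate (z of lock_pin in the frame of sloped_top below 0.0125 m and x of lock_pin in the frame of sloped_top between -0.045 and -0.035 m and y of lock_pin in the frame of sloped_top between -0.005 and 0.005 m and angle between the z axis of lock_pin and the z axis of sloped_top, either way round below 0.15 rad), for 0.2 s.
3. the keeper is swung over the collar (value of joint keeper below 0.12 rad), for 0.2 s.
At the end, for the whole second after the job is handed in: The carrier stands within 0.1 rad of the aligned position; the pin is through both holes, its origin within 5 mm (x, y) of the lock hole's axis, within 0.15 rad of square and at most 12.5 mm above the sloped face (collar home is 9 mm); the keeper stands within 0.12 rad of shut; the pin is at rest (all of step 1 and all of step 2 and value of joint keeper below 0.12 rad and linear speed of lock_pin below 0.02 m/s); the robot touches nothing.
It fails at once if the terminal block is pressed with more than 5 N (contact force between any of the arm, the fingers and terminal_block above 5 N).
It fails at once if a bystander is moved more than 30 mm (distance of any of solder_reel, paste_jar, relay_board, circular_plug, dshell from where it was at the start of the episode above 0.03 m).
It also fails if it takes over 64 s, if anything falls off the work surface, if the arm or the gripper's body presses on something with over 40 N, if the wrist force passes 120 N, or if a joint passes its speed limit or range.

## Robot

A 6-joint arm with a two-finger parallel gripper is mounted at the origin on a cart in front of the work surface, level with it; the furniture and walls round the work are solid. World frame = base frame: x ahead of the robot, y to its left, z up, the work surface at z = 0. Lengths are in m, angles in rad, forces in N, time in s.
With the tool pointing down it reaches from about 0.35 to 0.975 m from the base axis. Payload 4.9 kg.
Tool frame: the origin (TCP) lies at the very end of the fingers, on their centre line; the grasp point (between the pads) lies ctrl.grip_point_offset behind it (ctrl.grip_point_offset is the distance from the TCP to the grasp point, in m); z points along the fingers, y is the line along which they close (so a half turn about z gives the same grasp; the last joint's range is limited). The gripper opens to 85 mm and grips with 20 to 120 N. Pads are 22 mm wide; open, the fingers measure 114 mm over their backs; the gripper's body (76 mm by 85 mm) begins 54 mm behind the grasp point. The pads swing forward as they close: fully open they stand 13 mm farther back than shut.
Start: joints at [1.118, 0.053, 1.613, -0, 1.476, -0.119], TCP at [0.205, 0.59, 0.231] pointing down, gripper open.
Joint ranges: [-3.01, 3.01], [-1.01, 2.22], [0.06, 2.58], [-1.02, 4.17], [0.09, 2.62], [-3.14, 3.14]. Speed limits (rad/s): [2.57, 2.57, 3.14, 3.14, 3.14, 3.14].

## Interface

Orientations are given as a rotation vector (axis times angle).
In Python, from station import ctrl gives the robot as it stands. The module is installed in compiled form; this text tells all that it offers.
- The arm moves only by the tool drive_tool, never from a script. Its argument "steps" is a list of rows, each an object with "translation": the shift along the tool's x, y, z normalised to -1 to 1, where 1 is 4 cm, a list of three; "angular": the turn, a rotation vector about the tool's x, y, z normalised to -1 to 1, where 1 is 8 degrees, a list of three; "gripper": the opening, from 0 (shut) to 1 (fully open). In form: [{"translation": [dx, dy, dz], "angular": [wx, wy, wz], "gripper": gripper}, ...]. A call has 1 to 8 rows; each row shifts and turns the commanded pose from where the row before left it, along the tool's axes as they then stand; what a row does not reach is not made up. A row lasts 1/8 s, in which the tool goes at most 62.5 mm and 10.7 degrees, less where a joint would pass 70% of its speed; a pose out of reach is approached as far as the arm can. A call with a number of a shift or a turn outside -1 to 1 is refused whole. A call with a gripper value outside its range is refused whole. The fingers move at their own pace and stop on an object; "force" is the grip in N (left out, the last holds). Time passes only in rows, so rows that do not move let the fingers close. It gives the time, the measured TCP pose, the force, the opening and the grip force at its end, in the units of the state.
- ctrl.get_obs(): the state, without advancing time (a new reading comes with each control period).
- ctrl.get_image(name): name is "scene" or "top" or "wrist"; returns a dict with "color" (400x640x3 uint8, red, green, blue), "depth" (400x640 float32, m along the optical axis (not along the pixel's ray), 0 where there is no reading), "fx", "fy", "cx", "cy" (pixels), "k1" (the pictures are not rectified: a ray, as slopes to the right and down, at radius r is drawn at 1 + k1 r^2 times it, then the intrinsics apply), "R" (3x3) and "t" (3): a world point X has camera coordinates R X + t. Camera axes: x right, y down, z forward; pixel columns grow to the right and rows downward; lengths in m; the calibration is good to about 2 mm. A picture is of the moment at which its call begins.
- ctrl.finish_job(): hands the job in; it is judged then, once.
The state is a dict: "t": time; "q": joint angles; "dq": joint speeds; "effort": joint torques, N m; "tool_pos": TCP position; "tool_rot": TCP orientation; "contact_force": force on the tool from outside, world axes, zero at the start; "wrist_torque": the same for the moment, N m; "opening": finger opening in m; "grip_force": force on a finger pad.
Only numpy, scipy, OpenCV 4.12 (cv2) and the standard library are available. Lean on these libraries where they do the work, as an engineer would, in place of code of your own. Each camera call takes 0.05 s, during which the arm holds its last target. There are 200 camera calls.

## Working session

There is one attempt and no reset: what is moved stays moved. The work goes in short steps, Python scripts to look and compute and a tool call to move; the robot and the scene stay as the last step left them, time stands still between calls to the robot, and variables do not carry over. Pictures are saved under pics/ and viewed, at most 10 in all, crops included, and the job is handed in when it is done.

Besides the shell and the picture viewer there is one more tool, called after "Emit:" in YAML: its name, and indented under it one key for each argument. drive_tool: Moves the arm, as the interface text tells. Its arguments: {"type":"object","properties":{"steps":{"type":"array"},"force":{"type":"number"}},"required":["steps"]}

```bash
mkdir -p pics
cat > h.py <<'E'
import numpy as np, cv2
from scipy.spatial.transform import Rotation as Ro
from station import ctrl
def grab(n,f=None):
    im=ctrl.get_image(n)
    if f: cv2.imwrite('pics/'+f,cv2.cvtColor(im['color'],cv2.COLOR_RGB2BGR))
    np.savez('/tmp/'+n+'.npz',**im); return im
def ray(im,u,v):
    x=np.array([(u-im['cx'])/im['fx'],(v-im['cy'])/im['fy']]);s=x.copy()
    for _ in range(20): s=x/(1+im['k1']*(s@s))
    d=np.array([s[0],s[1],1.]);return -im['R'].T@im['t'], im['R'].T@d
def pt(im,u,v,r=1):
    D=im['depth'][int(v)-r:int(v)+r+1,int(u)-r:int(u)+r+1];D=D[D>0]
    o,d=ray(im,u,v);return o+d*np.median(D)
def cloud(im):
    h,w=im['depth'].shape;u,v=np.meshgrid(np.arange(w),np.arange(h))
    x=np.stack([(u-im['cx'])/im['fx'],(v-im['cy'])/im['fy']],-1);s=x.copy()
    for _ in range(20): s=x/(1+im['k1']*(s**2).sum(-1,keepdims=True))
    p=np.concatenate([s,np.ones((h,w,1))],-1)*im['depth'][...,None]
    return (p-im['t'])@im['R']
def proj(im,X):
    c=im['R']@np.asarray(X)+im['t'];s=c[:2]/c[2];s=s*(1+im['k1']*(s@s))
    return np.array([s[0]*im['fx']+im['cx'],s[1]*im['fy']+im['cy']])
E
python3 - <<'E'
from h import *
for n in('scene','top','wrist'):
    im=grab(n,n+'0.png');print(n,-im['R'].T@im['t'],im['R'][2])
o=ctrl.get_obs();print(o,ctrl.grip_point_offset)
E
```

```text
scene [ 0.09170465 -0.6460874   0.70953395] [ 0.45279288  0.64269608 -0.61799705]
top [ 0.27101422 -0.12532459  0.93235845] [ 0.28872514  0.12214336 -0.94958875]
wrist [0.13776122 0.61266051 0.37305616] [ 0.26082383 -0.09242173 -0.96095221]
{'t': 0.15, 'q': array([ 1.11799341e+00,  5.31955216e-02,  1.61396759e+00, -3.83985283e-05,
        1.47599391e+00, -1.18986140e-01]), 'dq': array([ 0.00087912, -0.00178842, -0.00510882, -0.00053984,  0.00115322,
        0.000661  ]), 'effort': array([ 2.51903939e-04, -3.94243491e+01, -3.70720160e+01, -1.51629802e-04,
        4.57970513e-03,  2.06957480e-05]), 'tool_pos': array([0.20457191, 0.59006313, 0.23035802]), 'tool_rot': array([-5.21853906e-01, -3.09753545e+00,  2.37418032e-03]), 'contact_force': array([-0.12635849,  0.83988186,  0.0634329 ]), 'wrist_torque': array([-0.01906807,  0.02317502,  0.03679423]), 'grip_force': 0.0, 'opening': 0.0852099640943794} 0.0187
```

View pics/scene0.png

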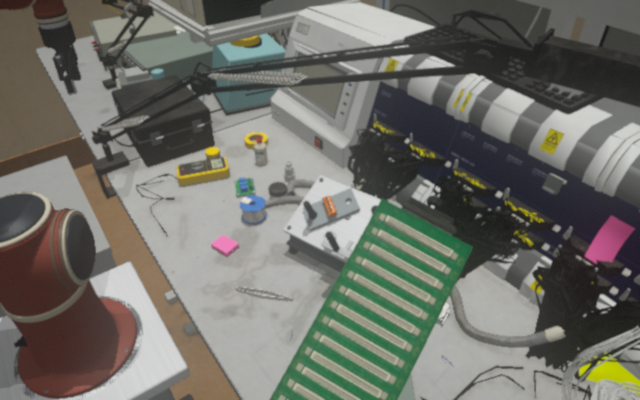

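View pics/top0.png

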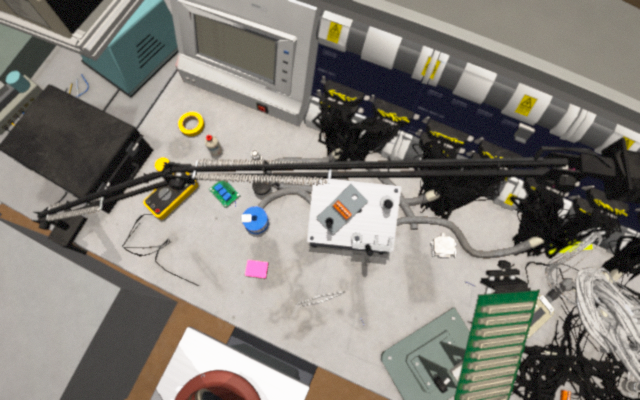

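The scene view shows the stand near (330,215), with the block at (327,207). In the top view the stand is at (310-400,180-255): carrier post near (329,223), pin knob near (388,203), keeper post near (367,250), lamp bar at row 165.

```bash
cat > m.py <<'E'
from h import *
im=dict(np.load('/tmp/top.npz'));s=dict(np.load('/tmp/scene.npz'))
a=cv2.resize(im['color'][170:265,295:410],None,fx=5,fy=5,interpolation=2)
b=cv2.resize(s['color'][165:275,275:385],None,fx=4,fy=4,interpolation=2)
c=np.zeros((475,575+0,3),np.uint8)
b=cv2.resize(b,(475,475))
o=np.hstack([a,b])[:, :]
o=cv2.resize(o,(800,int(475*800/o.shape[1])))
cv2.imwrite('pics/z1.png',o[...,::-1])
P=cloud(im)[185:240,312:396].reshape(-1,3)
P=P[(P[:,2]>.05)&(P[:,2]<.2)]
best=None;rng=np.random.default_rng(0)
for _ in range(500):
    q=P[rng.choice(len(P),3)];n=np.cross(q[1]-q[0],q[2]-q[0])
    if np.linalg.norm(n)<1e-6: continue
    n/=np.linalg.norm(n);n*=np.sign(n[2]);k=abs((P-q[0])@n)<.003
    if best is None or k.sum()>best[0]: best=(k.sum(),k)
Q=P[best[1]];c=Q.mean(0);n=np.linalg.svd(Q-c)[2][2];n*=np.sign(n[2])
print(len(Q),len(P),c,n,np.degrees(np.arccos(n[2])))
E
python3 m.py
```

```text
2970 4562 [ 0.54195912 -0.0976895   0.09744828] [-0.40255399 -0.13174022  0.90586688] 25.059709129231905
```

View pics/z1.png

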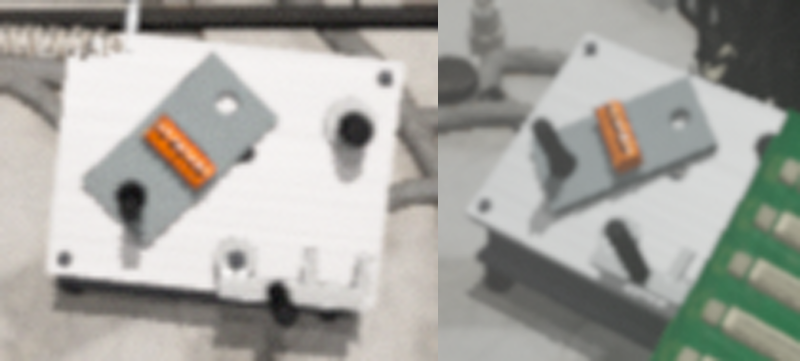

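The zoom shows a plate with the carrier turned about +0.8 rad. In the left panel the carrier hole is at (227,102), post top at (130,192), knob at (352,130), keeper pivot at (235,260), and the keeper post at (283,300) with the strap pointing right.

```bash
cat > fit.py <<'E'
from h import *
from scipy.optimize import least_squares
im=dict(np.load('/tmp/top.npz'));s=dict(np.load('/tmp/scene.npz'))
T=lambda x,y:(295+x/3.81-.4,170+y/3.81-.4)
S=lambda x,y:(275+(x-438)/3.29-.4,165+y/3.29-.4)
n=np.array([-.40255,-.13174,.90587]);c=np.array([.54196,-.09769,.09745])
# two-view heights
def tri(a,b):
    o1,d1=ray(im,*a);o2,d2=ray(s,*b);A=np.stack([d1,-d2],1);k=np.linalg.lstsq(A,o2-o1,rcond=None)[0]
    p,q=o1+k[0]*d1,o2+k[1]*d2;return (p+q)/2,np.linalg.norm(p-q)
for nm,a,b in(('post',T(130,192),S(543,125)),('hole',T(227,102),S(679,119)),('keeper',T(280,296),S(615,226))):
    p,e=tri(a,b);print(nm,p,'gap',e,'face z',(p-c)@n)
def frame(yaw,x0,z=n):
    y=np.array([z[0]*z[2],z[1]*z[2],-(z[0]**2+z[1]**2)]);y/=np.linalg.norm(y)
    x=np.cross(y,z);F=Ro.from_rotvec(yaw*z).as_matrix()@np.stack([x,y,z],1);return F
def model(p):
    th,ox,oy,a,b=p;F=frame(th,0);O=c+F@[ox,oy,0]
    f=[(-100,-25,41),(-40,60,23),(-40*np.cos(a),-40*np.sin(a),9),(40*np.cos(a),40*np.sin(a),62),(-40-17*np.cos(b)-26*np.sin(b),60-26*np.cos(b)+17*np.sin(b),88)]
    return F,O,[O+F@(np.array(q)/1000) for q in f]
uv=[T(354,130),T(235,260),T(227,102),T(130,192),T(280,294)]
r=least_squares(lambda p:np.concatenate([proj(im,X)-u for X,u in zip(model(p)[2],uv)]),[0,0,0,.8,1.5])
F,O,X=model(r.x);print(r.x);print('res',r.fun.round(2));print('F',F.round(4).tolist(),'O',O);
print('left?',F[:,0]);np.savez('/tmp/face.npz',F=F,O=O,a=r.x[3],b=r.x[4])
E
python3 fit.py
```

```text
post [ 0.48648696 -0.05021584  0.13733157] gap 0.006378831029638196 face z 0.05220394573814579
hole [ 0.56797333 -0.0794945   0.12083772] gap 0.0013697894060321026 face z 0.008317489761029332
keeper [ 0.46602101 -0.15095545  0.13837805] gap 0.005569844741478477 face z 0.0746619254818269
[-0.04898737  0.03627336 -0.00996837  0.83611636  1.20017611]
res [ 0.93  0.37 -1.71 -1.62  0.67 -0.85 -1.87  1.24  1.89  0.76]
F [[-0.2685, -0.8751, -0.4025], [0.9631, -0.2349, -0.1317], [0.0207, -0.4231, 0.9059]] O [ 0.54094426 -0.06041534  0.10241945]
left? [-0.26850025  0.96305754  0.02074075]
```

Run:
```python
from h import *
for n in('top','scene'):
    im=dict(np.load(f'/tmp/{n}.npz'));P=cloud(im).reshape(-1,3);P=P[im['depth'].ravel()>0]
    print(n)
    for x0 in np.arange(0,.8,.1):
        print('x%.1f'%x0,end=' ')
        for y0 in np.arange(-.3,.8,.1):
            k=(P[:,0]>=x0)&(P[:,0]<x0+.1)&(P[:,1]>=y0)&(P[:,1]<y0+.1)
            z=P[k,2];print('%.2f'%np.percentile(z,99) if len(z)>5 else '----',end=' ')
        print()
im=dict(np.load('/tmp/top.npz'))
for u,v in((65,235),(50,215),(110,195),(160,178),(190,172),(300,168)): print(u,v,pt(im,u,v).round(3))
o=ctrl.get_obs();R=Ro.from_rotvec(o['tool_rot']).as_matrix()
w=ctrl.get_image('wrist');print('cam in tool',R.T@(-w['R'].T@w['t']-o['tool_pos']),R.T@w['R'][2], w['fx'],w['k1'])
np.savez('/tmp/hand.npz',p=R.T@(-w['R'].T@w['t']-o['tool_pos']),R=w['R']@R)
print(R)
```

```text
top
x0.0 -0.71 0.00 0.26 0.27 0.01 -0.71 -0.71 -0.17 -0.17 -0.17 -0.17 
x0.1 0.00 0.00 0.01 0.01 0.00 -0.00 -0.00 -0.17 0.03 -0.17 -0.00 
x0.2 0.02 0.00 0.00 0.00 0.00 0.02 0.19 0.22 0.16 0.04 0.00 
x0.3 0.01 0.01 0.01 0.01 0.34 0.35 0.29 0.22 0.13 0.13 0.13 
x0.4 0.00 0.45 0.45 0.42 0.39 0.37 0.04 0.13 0.13 0.13 0.13 
x0.5 0.63 0.63 0.63 0.62 0.05 0.05 0.08 0.13 0.42 0.41 0.38 
x0.6 0.63 0.63 0.63 0.58 0.04 0.05 0.02 0.02 0.39 0.19 0.10 
x0.7 0.63 0.17 0.17 0.17 0.25 0.24 0.24 0.25 0.32 0.19 ---- 
scene
x0.0 ---- 0.01 0.32 0.33 0.01 ---- ---- -0.17 ---- -0.17 -0.17 
x0.1 0.01 0.00 0.01 0.01 0.01 0.00 0.53 0.50 0.46 0.01 0.00 
x0.2 0.01 0.01 0.01 0.01 0.01 0.02 0.20 0.22 0.46 0.33 0.01 
x0.3 0.01 0.01 0.01 0.02 0.35 0.36 0.29 0.19 0.14 0.14 0.14 
x0.4 ---- 0.46 0.45 0.42 0.39 0.35 0.04 0.13 0.14 0.14 0.14 
x0.5 0.55 0.49 0.13 0.13 0.05 0.05 0.08 0.13 0.39 0.39 0.37 
x0.6 0.15 0.13 0.16 0.15 0.05 0.05 0.02 0.02 0.38 0.31 0.19 
x0.7 0.17 0.18 0.17 0.18 0.24 0.26 0.25 0.25 0.37 0.31 0.21 
65 235 [0.207 0.553 0.021]
50 215 [0.238 0.523 0.144]
110 195 [0.328 0.344 0.253]
160 178 [0.447 0.418 0.002]
190 172 [0.42  0.191 0.315]
300 168 [ 0.468 -0.007  0.418]
cam in tool [ 0.07054267 -0.00072097 -0.14284065] [-2.76879857e-01 -1.16909534e-04  9.60904538e-01] 352.6788894642831 -0.02809174605664248
[[-9.44799807e-01  3.27647528e-01 -6.50015511e-04]
 [ 3.27648139e-01  9.44798746e-01 -1.42343636e-03]
 [ 1.47748434e-04 -1.55783877e-03 -9.99998776e-01]]
```

```bash
cat >> h.py <<'E'
import json
def face():
    f=np.load('/tmp/face.npz');return f['F'],f['O'],float(f['a']),float(f['b'])
def toolR(F): return np.stack([F[:,0],-F[:,1],-F[:,2]],1)
def plan(wps,g,step=.04,ang=8.0,p=None,R=None,maxn=99):
    """wps: list of (pos,R) ; prints rows"""
    o=ctrl.get_obs();p=o['tool_pos'] if p is None else p;R=Ro.from_rotvec(o['tool_rot']).as_matrix() if R is None else R
    rows=[]
    for P,Q in wps:
        Q=R if Q is None else Q
        d=np.linalg.norm(P-p);w=Ro.from_matrix(R.T@Q).magnitude()
        n=max(1,int(np.ceil(max(d/step,np.degrees(w)/ang)-.02)))
        p0,R0=p.copy(),R.copy();rv=Ro.from_matrix(R0.T@Q).as_rotvec()
        for i in range(1,n+1):
            tp=p0+(P-p0)*i/n;tR=R0@Ro.from_rotvec(rv*i/n).as_matrix()
            t=np.round(R.T@(tp-p)/.04,2);a=np.round(np.degrees(Ro.from_matrix(R.T@tR).as_rotvec())/8,2)
            rows.append([t.tolist(),a.tolist()]);p=p+R@(t*.04);R=R@Ro.from_rotvec(np.radians(a*8)).as_matrix()
    for r in rows[:maxn]: print(json.dumps({"translation":r[0],"angular":r[1],"gripper":g}))
    print(len(rows),'end',p.round(4));return p,R
E
python3 - <<'E'
from h import *
F,O,a,b=face();T=toolR(F);o=ctrl.get_obs();R0=Ro.from_rotvec(o['tool_rot']).as_matrix()
d=Ro.from_matrix(R0.T@T).as_rotvec();f=lambda k:R0@Ro.from_rotvec(d*k).as_matrix()
A=np.array
plan([(A([.16,.47,.3]),f(.1)),(A([.28,.24,.29]),f(.4)),(A([.36,.05,.28]),f(.7)),(O+F@A([-.03,0,.14]),T)],0.4)
E
```

```text
{"translation": [0.02, -0.8, -0.43], "angular": [-0.07, -0.03, 0.17], "gripper": 0.4}
{"translation": [-0.01, -0.8, -0.44], "angular": [-0.08, -0.04, 0.17], "gripper": 0.4}
{"translation": [-0.02, -0.79, -0.45], "angular": [-0.07, -0.03, 0.17], "gripper": 0.4}
{"translation": [-0.05, -0.79, -0.46], "angular": [-0.08, -0.04, 0.17], "gripper": 0.4}
{"translation": [-0.73, -0.57, 0.02], "angular": [-0.13, -0.06, 0.29], "gripper": 0.4}
{"translation": [-0.75, -0.54, 0.03], "angular": [-0.12, -0.06, 0.3], "gripper": 0.4}
{"translation": [-0.78, -0.51, 0.01], "angular": [-0.13, -0.06, 0.29], "gripper": 0.4}
{"translation": [-0.79, -0.48, 0.02], "angular": [-0.12, -0.05, 0.29], "gripper": 0.4}
{"translation": [-0.81, -0.44, 0.01], "angular": [-0.13, -0.06, 0.3], "gripper": 0.4}
{"translation": [-0.83, -0.41, 0.02], "angular": [-0.13, -0.06, 0.29], "gripper": 0.4}
{"translation": [-0.85, -0.38, 0.01], "angular": [-0.12, -0.06, 0.29], "gripper": 0.4}
{"translation": [-0.77, -0.38, 0.01], "angular": [-0.15, -0.07, 0.34], "gripper": 0.4}
{"translation": [-0.79, -0.35, 0.01], "angular": [-0.15, 
[... 224 characters left out ...]
2, -0.23, 0.02], "angular": [-0.15, -0.07, 0.34], "gripper": 0.4}
{"translation": [-0.84, -0.19, 0.01], "angular": [-0.15, -0.07, 0.34], "gripper": 0.4}
{"translation": [-0.84, 0.04, 0.27], "angular": [-0.15, -0.07, 0.34], "gripper": 0.4}
{"translation": [-0.84, 0.08, 0.27], "angular": [-0.15, -0.07, 0.34], "gripper": 0.4}
{"translation": [-0.83, 0.11, 0.29], "angular": [-0.15, -0.07, 0.35], "gripper": 0.4}
{"translation": [-0.83, 0.14, 0.29], "angular": [-0.14, -0.06, 0.34], "gripper": 0.4}
{"translation": [-0.81, 0.18, 0.31], "angular": [-0.15, -0.07, 0.34], "gripper": 0.4}
{"translation": [-0.8, 0.21, 0.32], "angular": [-0.15, -0.07, 0.34], "gripper": 0.4}
23 end [ 0.4929 -0.1077  0.2285]
```

Emit:
drive_tool:
  steps:
    - {"translation":[0.02,-0.8,-0.43],"angular":[-0.07,-0.03,0.17],"gripper":0.4}
    - {"translation":[-0.01,-0.8,-0.44],"angular":[-0.08,-0.04,0.17],"gripper":0.4}
    - {"translation":[-0.02,-0.79,-0.45],"angular":[-0.07,-0.03,0.17],"gripper":0.4}
    - {"translation":[-0.05,-0.79,-0.46],"angular":[-0.08,-0.04,0.17],"gripper":0.4}
    - {"translation":[-0.73,-0.57,0.02],"angular":[-0.13,-0.06,0.29],"gripper":0.4}
    - {"translation":[-0.75,-0.54,0.03],"angular":[-0.12,-0.06,0.3],"gripper":0.4}
    - {"translation":[-0.78,-0.51,0.01],"angular":[-0.13,-0.06,0.29],"gripper":0.4}
    - {"translation":[-0.79,-0.48,0.02],"angular":[-0.12,-0.05,0.29],"gripper":0.4}

```text
t: 1.2
tool_pos: [0.2288, 0.3376, 0.2946]
tool_rot: [0.897, 2.934, 0.157]
contact_force: [0.4, -0.1, 1.3]
opening: 0.0342
grip_force: 0.0
```

Emit:
drive_tool:
  steps:
    - {"translation":[-0.81,-0.44,0.01],"angular":[-0.13,-0.06,0.3],"gripper":0.4}
    - {"translation":[-0.83,-0.41,0.02],"angular":[-0.13,-0.06,0.29],"gripper":0.4}
    - {"translation":[-0.85,-0.38,0.01],"angular":[-0.12,-0.06,0.29],"gripper":0.4}
    - {"translation":[-0.77,-0.38,0.01],"angular":[-0.15,-0.07,0.34],"gripper":0.4}
    - {"translation":[-0.79,-0.35,0.01],"angular":[-0.15,-0.07,0.34],"gripper":0.4}
    - {"translation":[-0.8,-0.31,0.01],"angular":[-0.15,-0.07,0.35],"gripper":0.4}
    - {"translation":[-0.82,-0.27,0.01],"angular":[-0.14,-0.06,0.34],"gripper":0.4}
    - {"translation":[-0.82,-0.23,0.02],"angular":[-0.15,-0.07,0.34],"gripper":0.4}

```text
t: 2.2
tool_pos: [0.3468, 0.0809, 0.2816]
tool_rot: [1.364, 2.621, 0.358]
contact_force: [1.2, 0.8, 0.5]
opening: 0.0343
grip_force: 0.0
```

Emit:
drive_tool:
  steps:
    - {"translation":[-0.84,-0.19,0.01],"angular":[-0.15,-0.07,0.34],"gripper":0.4}
    - {"translation":[-0.84,0.04,0.27],"angular":[-0.15,-0.07,0.34],"gripper":0.4}
    - {"translation":[-0.84,0.08,0.27],"angular":[-0.15,-0.07,0.34],"gripper":0.4}
    - {"translation":[-0.83,0.11,0.29],"angular":[-0.15,-0.07,0.35],"gripper":0.4}
    - {"translation":[-0.83,0.14,0.29],"angular":[-0.14,-0.06,0.34],"gripper":0.4}
    - {"translation":[-0.81,0.18,0.31],"angular":[-0.15,-0.07,0.34],"gripper":0.4}
    - {"translation":[-0.8,0.21,0.32],"angular":[-0.15,-0.07,0.34],"gripper":0.4}
    - {"translation":[0,0,0],"angular":[0,0,0],"gripper":0.4}

```text
t: 3.2
tool_pos: [0.4928, -0.1083, 0.2269]
tool_rot: [1.732, 2.265, 0.523]
contact_force: [-1.4, -0.3, 0.7]
opening: 0.0343
grip_force: 0.0
```

Run:
```python
from h import *
im=grab('wrist','w1.png')
F,O,a,b=face()
o=ctrl.get_obs();print(o['tool_pos'],F.T@(o['tool_pos']-O))
P=cloud(im).reshape(-1,3);q=(P-O)@F
P=P[(im['depth'].ravel()>0)&(abs(q[:,2])<.006)&(abs(q[:,0]+.03)<.1)&(abs(q[:,1])<.075)]
for _ in range(4):
    c=P.mean(0);n=np.linalg.svd(P-c,full_matrices=False)[2][2];n*=np.sign(n[2]);P=P[abs((P-c)@n)<.002]
print(len(P),c,n,np.degrees(np.arccos(n[2])))
```

```text
[ 0.49264487 -0.10756624  0.22764853] [-0.02984329  0.00036498  0.13909585]
23280 [ 0.53912856 -0.07669102  0.09959059] [-0.40145565 -0.13188616  0.90633294] 24.996589595965414
```

View pics/w1.png

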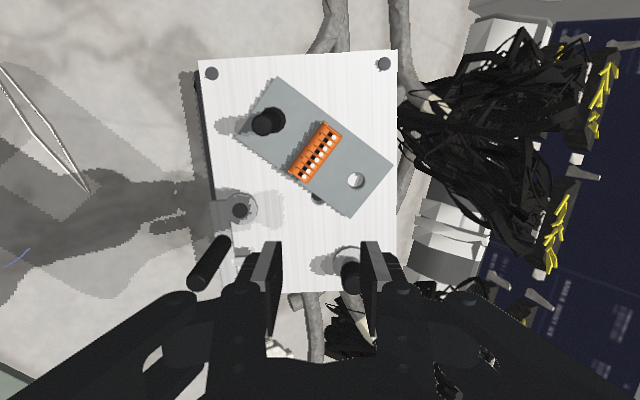

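The wrist view shows the carrier hole at (356,180), the carrier post with its top around (262,122), keeper pivot at (240,210), keeper post running (225,240) to (200,280), pin knob at (350,275) behind the finger, and plate corners at (197,60) and (397,49).

```bash
cat > fit2.py <<'E'
from h import *
from scipy.optimize import least_squares
im=dict(np.load('/tmp/wrist.npz'));col=im['color'].astype(int)
n=np.array([-.40146,-.13189,.90633]);n/=np.linalg.norm(n);c=np.array([.53913,-.07669,.09959])
def onp(u,v,z=0):
    o,d=ray(im,u,v);return o+d*((c-o)@n+z)/(d@n)
y=np.array([n[0]*n[2],n[1]*n[2],-(n[0]**2+n[1]**2)]);y/=np.linalg.norm(y);x=np.cross(y,n);F=np.stack([x,y,n],1)
def blob(u,v,r,f):
    w=col[v-r:v+r+1,u-r:u+r+1];m=f(w).astype(np.uint8);N,l,st,ce=cv2.connectedComponentsWithStats(m)
    k=min(range(1,N),key=lambda i:np.hypot(*(ce[i]-r))- .0*st[i,4]) ;k=max(range(1,N),key=lambda i:st[i,4])
    return ce[k]+[u-r,v-r],st[k]
g=lambda w:w.mean(-1)
H,s1=blob(356,180,9,lambda w:g(w)>175);print('hole',H,s1)
K,s2=blob(240,210,8,lambda w:g(w)<100);print('kpivot',K,s2)
B,s3=blob(265,122,26,lambda w:g(w)<42);print('post',B,s3)
S1,s=blob(211,73,9,lambda w:g(w)<130);print(S1,s)
S2,s=blob(384,64,9,lambda w:g(w)<130);print(S2,s)
P=lambda p,z:F.T@(onp(*p,z)-c)*1000
h,k=P(H,.009),P(K,.023);print('hole',h,'keeper',k)
a1,a2=P(S1,.0),P(S2,.0);d=a2-a1;print('screws',a1,a2,'yaw',np.arctan2(d[0],-d[1]))
e1,e2=P((197,60),0),P((397,49),0);d=e2-e1;print('corners',e1,e2,np.linalg.norm(d),'yaw',np.arctan2(d[0],-d[1]))
# bar: print the gray around the post for top-disc location
q=cloud(im);Z=((q-c)@n)
m=(Z>.045)&(Z<.07)&(im['depth']>0);m[:, :220]=0;m[:,300:]=0;m[170:]=0
vv,uu=np.nonzero(m);pp=(q[m]-c)@F*1000;print(len(pp),pp[:,2].min(),np.percentile(pp[:,2],[5,50,95]))
t=pp[pp[:,2]>58];print('posttop median',t.mean(0),t.min(0),t.max(0),len(t))
m=(Z>.065)&(Z<.095)&(im['depth']>0);m[:220]=0;m[:,250:]=0;m[300:]=0
pp=(q[m]-c)@F*1000
if len(pp): t=pp[pp[:,2]>84];print('kpost top',t.mean(0),t.min(0),t.max(0),len(t))
m=(Z>.03)&(Z<.05)&(im['depth']>0);m[:250]=0;m[:,:335]=0;m[:,365:]=0;m[300:]=0
pp=(q[m]-c)@F*1000;print('knob',len(pp),pp.mean(0),pp.min(0),pp.max(0))
np.savez('/tmp/p2.npz',F=F,c=c)
i=cv2.resize(im['color'][45:305,170:410],None,fx=2.3,fy=2.3,interpolation=2);cv2.imwrite('pics/z2.png',i[...,::-1])
E
python3 fit2.py
```

```text
hole [351.91304348 179.22826087] [ 0  2 11 13 92]
kpivot [239.5        210.17924528] [  0   0  17  17 212]
post [271.73012048 119.67951807] [ 13  12  33  28 415]
[211.25185185  73.06666667] [  3   3  13  13 135]
[383.40909091  63.36363636] [  2   2  13  14 132]
hole [-11.56324162 -29.40737998   9.        ] keeper [-28.13971984  59.0601379   23.        ]
screws [ 7.47018767e+01  7.40337406e+01 -2.54837760e-14] [ 7.45688671e+01 -5.64502621e+01  2.59227930e-14] yaw -0.0010193552902608707
corners [ 8.46631310e+01  8.35745581e+01 -7.44808827e-15] [ 8.42218529e+01 -6.66726756e+01  3.62658677e-14] 150.24788175376543 yaw -0.0029370050712839895
453 45.238719804734174 [49.602734   61.44574086 62.80967969]
posttop median [38.3591645  28.9462717  61.42960163] [31.37742732 22.48439502 58.23419151] [44.85200997 35.83628395 63.74930227] 395
kpost top [-52.55733439  74.20380688  87.34908932] [-60.06576923  67.79369267  84.00238261] [-46.58395542  81.26909415  89.60250084] 386
knob 437 [-84.81128814 -23.89176517  39.08582547] [-96.7310798  -30.73144451  30.07540192] [-77.2220471  -16.39103518  42.5099767 ]
```

View pics/z2.png

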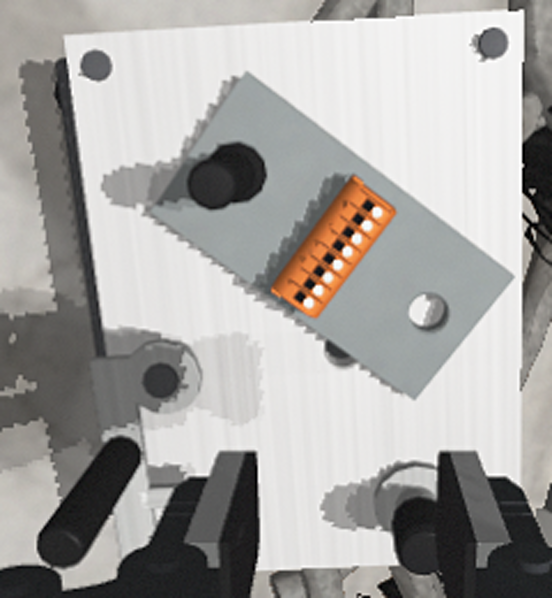

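Plane, yaw (0), corner spacing (150.2 mm) and hole-to-post distance (79.7 mm) agree with the text. Next I grip the carrier post.

Run:
```python
from h import *
f=np.load('/tmp/p2.npz');F=f['F'];O=f['c']+F@[.0125,-.0014,0];np.savez('/tmp/face.npz',F=F,O=O,a=.88,b=1.57);print(O)
T=toolR(F);A=np.array;w=lambda x,y,z:(O+F@A([x,y,z])/1000,T)
o=ctrl.get_obs();print(F.T@(o['tool_pos']-O)*1000)
p,R=plan([w(25.7,30.6,95),w(25.7,30.6,31.5)],.4);print()
plan([w(40*np.cos(q),40*np.sin(q),31.5) for q in(.66,.44,.22,0)],0,step=.01,p=p,R=R)
```

```text
[ 0.53643405 -0.06441841  0.1001816 ]
[-27.325134    -3.95322173 138.79753488]
{"translation": [0.64, -0.47, 0.55], "angular": [0.0, -0.01, -0.18], "gripper": 0.4}
{"translation": [0.65, -0.44, 0.55], "angular": [0.0, -0.01, -0.19], "gripper": 0.4}
{"translation": [0.0, -0.0, 0.79], "angular": [0.0, 0.0, 0.0], "gripper": 0.4}
{"translation": [0.0, -0.0, 0.79], "angular": [0.0, 0.0, 0.0], "gripper": 0.4}
4 end [ 0.4895 -0.0528  0.116 ]

{"translation": [0.15, 0.15, 0.0], "angular": [0.0, 0.0, 0.0], "gripper": 0}
{"translation": [0.11, 0.18, 0.0], "angular": [0.0, 0.0, 0.0], "gripper": 0}
{"translation": [0.07, 0.21, 0.0], "angular": [0.0, 0.0, 0.0], "gripper": 0}
{"translation": [0.03, 0.22, 0.0], "angular": [0.0, 0.0, 0.0], "gripper": 0}
4 end [ 0.5112 -0.0305  0.1289]
```

Emit:
drive_tool:
  steps:
    - {"translation":[0.64,-0.47,0.55],"angular":[0,-0.01,-0.18],"gripper":0.4}
    - {"translation":[0.65,-0.44,0.55],"angular":[0,-0.01,-0.19],"gripper":0.4}
    - {"translation":[0,0,0.4],"angular":[0,0,0],"gripper":0.4}
    - {"translation":[0,0,0.4],"angular":[0,0,0],"gripper":0.4}
    - {"translation":[0,0,0.4],"angular":[0,0,0],"gripper":0.4}
    - {"translation":[0,0,0.38],"angular":[0,0,0],"gripper":0.4}
    - {"translation":[0,0,0],"angular":[0,0,0],"gripper":0.4}

```text
t: 4.12
tool_pos: [0.4893, -0.0516, 0.1162]
tool_rot: [1.663, 2.303, 0.51]
contact_force: [0.3, 0.2, -0.6]
opening: 0.034
grip_force: 0.0
```

Emit:
drive_tool:
  steps:
    - {"translation":[0,0,0],"angular":[0,0,0],"gripper":0}
    - {"translation":[0,0,0],"angular":[0,0,0],"gripper":0}
    - {"translation":[0,0,0],"angular":[0,0,0],"gripper":0}
    - {"translation":[0,0,0],"angular":[0,0,0],"gripper":0}
    - {"translation":[0,0,0],"angular":[0,0,0],"gripper":0}
  force: 20

```text
t: 4.75
tool_pos: [0.4894, -0.0524, 0.1175]
tool_rot: [1.664, 2.302, 0.51]
contact_force: [-6.8, 1.0, 3.6]
opening: 0.0132
grip_force: 20.3
```

Run:
```python
from h import *
F,O,a,b=face();o=ctrl.get_obs();print(F.T@(o['tool_pos']-O)*1000,o['contact_force'],o['opening'],(toolR(F).T@Ro.from_rotvec(o['tool_rot']).as_matrix()).round(3))
```

```text
[26.09241399 29.76727877 33.03959691] [-6.77165051  0.95962768  3.62815721] 0.013197346814823182 [[ 1.     0.002 -0.001]
 [-0.002  1.     0.001]
 [ 0.001 -0.001  1.   ]]
```

Gripped: the opening of 13 mm matches the post. Now I swing it along the arc.

Emit:
drive_tool:
  steps:
    - {"translation":[0.08,0.07,0],"angular":[0,0,0],"gripper":0}
    - {"translation":[0.07,0.08,0],"angular":[0,0,0],"gripper":0}
    - {"translation":[0.06,0.09,0],"angular":[0,0,0],"gripper":0}
    - {"translation":[0.05,0.09,0],"angular":[0,0,0],"gripper":0}
    - {"translation":[0.04,0.1,0],"angular":[0,0,0],"gripper":0}
    - {"translation":[0.03,0.11,0],"angular":[0,0,0],"gripper":0}
    - {"translation":[0.02,0.11,0],"angular":[0,0,0],"gripper":0}
    - {"translation":[0.01,0.11,0],"angular":[0,0,0],"gripper":0}
  force: 20

```text
t: 5.75
tool_pos: [0.5091, -0.029, 0.1288]
tool_rot: [1.667, 2.308, 0.509]
contact_force: [-10.2, 1.9, 2.7]
opening: 0.0133
grip_force: 22.4
```

Emit:
drive_tool:
  steps:
    - {"translation":[0,0,0],"angular":[0,0,0],"gripper":0}
    - {"translation":[0,0,0],"angular":[0,0,0],"gripper":0}

```text
t: 6.0
tool_pos: [0.5097, -0.0289, 0.129]
tool_rot: [1.667, 2.306, 0.511]
contact_force: [-7.9, 4.7, 2.6]
opening: 0.0136
grip_force: 22.2
```

Run:
```python
from h import *
F,O,a,b=face();o=ctrl.get_obs();print(F.T@(o['tool_pos']-O)*1000,F.T@o['contact_force'])
im=grab('wrist','w2.png')
```

```text
[42.11092846  0.82349844 32.19325144] [6.91618145 4.38558439 4.89948723]
```

View pics/w2.png

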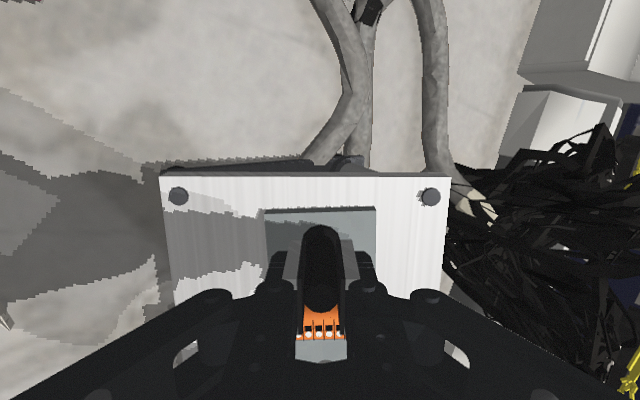

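The carrier's outer edge runs from about (265,209) to (376,208), parallel to the screw line (178,196)-(430,196). So the carrier is near 0, with the block below the post.

Run:
```python
from h import *
F,O,a,b=face();im=dict(np.load('/tmp/wrist.npz'));g=im['color'].astype(int).mean(-1)
def P(u,v,z):
    o,d=ray(im,u,v);return F.T@(o+d*((O-o)@F[:,2]+z)/(d@F[:,2])-O)*1000
# edge rows: per column, strongest gradient near row 208
us=np.arange(272,372,6);vs=[]
for u in us:
    q=np.diff(g[195:225,u]);vs.append(195+np.argmin(q)+.5)
pts=np.array([P(u,v,.009) for u,v in zip(us,vs)]);l=np.polyfit(pts[:,1],pts[:,0],1);print('edge rows',vs);print('slope',l)
r=g[218];d=np.diff(r);print('left/right cols',255+np.argmax(abs(d[255:275])),366+np.argmax(abs(d[366:386])))
print(P(255+np.argmax(abs(d[255:275])),218,.009),P(366+np.argmax(abs(d[366:386]))+1,218,.009))
print(P(178,196,0),P(430,196,0))
```

```text
edge rows [np.float64(208.5), np.float64(208.5), np.float64(208.5), np.float64(207.5), np.float64(207.5), np.float64(207.5), np.float64(207.5), np.float64(206.5), np.float64(206.5), np.float64(206.5), np.float64(206.5), np.float64(206.5), np.float64(206.5), np.float64(205.5), np.float64(205.5), np.float64(206.5), np.float64(205.5)]
slope [-3.38460731e-02  5.84224099e+01]
left/right cols 263 375
[52.49045861 30.19724314  9.        ] [ 52.59161765 -26.34098161   9.        ]
[6.12993860e+01 7.56245960e+01 1.68553073e-14] [ 6.15093513e+01 -5.53313499e+01  2.46885503e-14]
```

Emit:
drive_tool:
  steps:
    - {"translation":[0,0.035,0],"angular":[0,0,0],"gripper":0}
    - {"translation":[0,0,0],"angular":[0,0,0],"gripper":0}
    - {"translation":[0,0,0],"angular":[0,0,0],"gripper":0}
    - {"translation":[0,0,0],"angular":[0,0,0],"gripper":0.4}
    - {"translation":[0,0,0],"angular":[0,0,0],"gripper":0.4}
    - {"translation":[0,0,-0.5],"angular":[0,0,0],"gripper":0.4}
    - {"translation":[0,0,-0.8],"angular":[0,0,0],"gripper":0.4}
    - {"translation":[0,0,-0.8],"angular":[0,0,0],"gripper":0.4}

```text
t: 7.05
tool_pos: [0.4789, -0.0412, 0.2078]
tool_rot: [1.663, 2.299, 0.51]
contact_force: [0.3, -0.1, -0.1]
opening: 0.0343
grip_force: 0.0
```

Run:
```python
from h import *
f=np.load('/tmp/p2.npz');F=f['F'];O=f['c']+F@[.0137,-.0016,0];np.savez('/tmp/face.npz',F=F,O=O,a=0,b=1.57)
T=toolR(F);A=np.array;w=lambda x,y,z:(O+F@A([x,y,z])/1000,T)
o=ctrl.get_obs();print(F.T@(o['tool_pos']-O)*1000)
plan([w(-20,0,130)],.4)
```

```text
[ 38.8030173   -2.28150385 117.61870889]
{"translation": [-0.74, -0.03, -0.15], "angular": [0.01, 0.01, 0.01], "gripper": 0.4}
{"translation": [-0.73, -0.03, -0.16], "angular": [0.01, 0.01, 0.0], "gripper": 0.4}
2 end [ 0.4902 -0.0994  0.2182]
```

Emit:
drive_tool:
  steps:
    - {"translation":[-0.86,0.25,-0.15],"angular":[0.01,0.01,0.01],"gripper":0.4}
    - {"translation":[-0.86,0.25,-0.15],"angular":[0.01,0.01,0],"gripper":0.4}
    - {"translation":[0,0,0],"angular":[0,0,0],"gripper":0.4}

```text
t: 7.42
tool_pos: [0.5142, -0.1044, 0.2279]
tool_rot: [1.667, 2.298, 0.509]
contact_force: [0.2, -0.1, -0.7]
opening: 0.0342
grip_force: 0.0
```

Run:
```python
from h import *
im=grab('wrist');F,O,a,b=face();o=ctrl.get_obs();print(F.T@(o['tool_pos']-O)*1000)
i=cv2.resize(im['color'][60:340,200:480],None,fx=2.1,fy=2.1,interpolation=2);cv2.imwrite('pics/z3.png',i[...,::-1])
q=(cloud(im)-O)@F*1000;ok=im['depth']>0
def st(nm,m):
    t=q[m&ok];print(nm,len(t),t.mean(0).round(1) if len(t) else '',t.min(0).round(1),t.max(0).round(1))
X,Y,Z=q[...,0],q[...,1],q[...,2]
st('post top',(Z>59)&(Z<65)&(abs(X-40)<14)&(abs(Y)<14))
st('knob top',(Z>39)&(Z<44)&(abs(X+100)<16)&(abs(Y+25)<16))
st('kpost top',(Z>85)&(Z<91)&(abs(X+66)<16)&(abs(Y-77)<16))
st('face',(abs(Z)<4)&(abs(X+70)<8)&(abs(Y)<10))
g=im['color'].astype(int).mean(-1)
m=(abs(X)<56)&(abs(Y)<30)&(Z>6)&(Z<12)&ok;st('carrier',m)
np.save('/tmp/q.npy',q)
```

```text
[-30.80025991 -22.48088584 129.10621408]
post top 424 [38.7  0.3 61.7] [32.6 -6.3 59.1] [45.   7.1 64.6]
knob top 428 [-100.2  -24.6   40.7] [-110.5  -33.6   39. ] [-91.5 -15.6  42.8]
kpost top 363 [-66.3  75.8  87.6] [-73.6  70.   85. ] [-60.1  82.9  89.6]
face 441 [-69.9  -0.1   0. ] [-78. -10.  -2.] [-62.   10.    2.5]
carrier 8425 [ 1.  -0.1  9. ] [-56.  -27.9   6.2] [54.2 28.8 12. ]
```

View pics/z3.png

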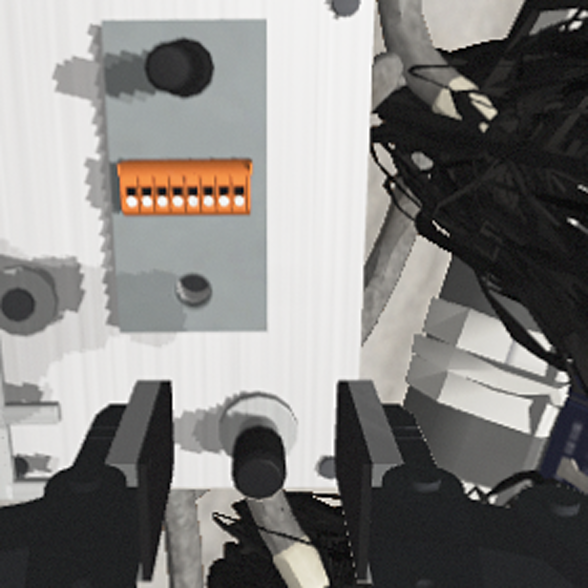

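The zoom shows the carrier square to the stand with its hole at (193,290) and the pin collar and knob at (258,440), between the open fingers. The depth clusters match the expected face coordinates within 1 mm.

Run:
```python
from h import *
im=dict(np.load('/tmp/wrist.npz'));F,O,a,b=face()
for u,v,z in((291.4,197.6,.009),(291.0,198.5,.009)):
    o,d=ray(im,u,v);print(F.T@(o+d*((O-o)@F[:,2]+z)/(d@F[:,2])-O)*1000)
T=toolR(F);A=np.array;w=lambda x,y,z:(O+F@A([x,y,z])/1000,T)
plan([w(-100.2,-24.7,70),w(-100.2,-24.7,13)],.45,step=.03)
```

```text
[-40.22890202  -0.09344469   9.        ]
[-40.96166459   0.23725288   9.        ]
{"translation": [-0.43, 0.01, 0.37], "angular": [-0.0, 0.0, -0.0], "gripper": 0.45}
{"translation": [-0.44, 0.02, 0.37], "angular": [-0.0, 0.0, -0.0], "gripper": 0.45}
{"translation": [-0.43, 0.01, 0.37], "angular": [-0.0, 0.0, -0.01], "gripper": 0.45}
{"translation": [-0.43, 0.02, 0.37], "angular": [-0.0, 0.0, 0.0], "gripper": 0.45}
{"translation": [-0.0, -0.0, 0.71], "angular": [-0.0, 0.0, 0.0], "gripper": 0.45}
{"translation": [-0.0, -0.0, 0.71], "angular": [-0.0, 0.0, 0.0], "gripper": 0.45}
6 end [ 0.5835 -0.153   0.1226]
```

Emit:
drive_tool:
  steps:
    - {"translation":[-0.58,0.02,0.49],"angular":[0,0,0],"gripper":0.45}
    - {"translation":[-0.58,0.02,0.49],"angular":[0,0,0],"gripper":0.45}
    - {"translation":[-0.58,0.02,0.5],"angular":[0,0,0],"gripper":0.45}
    - {"translation":[0,0,0.36],"angular":[0,0,0],"gripper":0.45}
    - {"translation":[0,0,0.36],"angular":[0,0,0],"gripper":0.45}
    - {"translation":[0,0,0.36],"angular":[0,0,0],"gripper":0.45}
    - {"translation":[0,0,0.34],"angular":[0,0,0],"gripper":0.45}
    - {"translation":[0,0,0],"angular":[0,0,0],"gripper":0.45}

```text
t: 8.48
tool_pos: [0.5827, -0.1514, 0.1202]
tool_rot: [1.668, 2.305, 0.51]
contact_force: [-0.6, -1.1, -0.5]
opening: 0.0384
grip_force: 0.0
```

Run:
```python
from h import *
F,O,a,b=face();o=ctrl.get_obs();print(F.T@(o['tool_pos']-O)*1000,o['contact_force'])
```

```text
[-98.30830195 -23.48209043  11.05344816] [-0.64543343 -1.1247809  -0.47027761]
```

Emit:
drive_tool:
  steps:
    - {"translation":[-0.04,0.03,-0.04],"angular":[0,0,0],"gripper":0.45}
    - {"translation":[0,0,0],"angular":[0,0,0],"gripper":0}
    - {"translation":[0,0,0],"angular":[0,0,0],"gripper":0}
    - {"translation":[0,0,0],"angular":[0,0,0],"gripper":0}
    - {"translation":[0,0,0],"angular":[0,0,0],"gripper":0}
    - {"translation":[0,0,0],"angular":[0,0,0],"gripper":0}
  force: 40

```text
t: 9.22
tool_pos: [0.5846, -0.1543, 0.1249]
tool_rot: [1.666, 2.301, 0.51]
contact_force: [-3.4, -0.9, 5.1]
opening: 0.0187
grip_force: 39.4
```

Run:
```python
from h import *
F,O,a,b=face();o=ctrl.get_obs();print(F.T@(o['tool_pos']-O)*1000,F.T@o['contact_force'],o['opening'])
T=toolR(F);A=np.array;w=lambda x,y,z:(O+F@A([x,y,z])/1000,T)
x,y,z=F.T@(o['tool_pos']-O)*1000
plan([w(x,y,z+60),w(x+60,y+25,z+60)],0,step=.03)
```

```text
[-101.66673029  -26.31697477   14.93097426] [0.23812471 1.01356687 6.06864038] 0.018658218106957
{"translation": [-0.0, 0.0, -0.75], "angular": [0.0, 0.0, 0.0], "gripper": 0}
{"translation": [-0.0, 0.0, -0.75], "angular": [0.0, 0.01, 0.0], "gripper": 0}
{"translation": [0.5, -0.21, 0.0], "angular": [0.0, -0.0, 0.0], "gripper": 0}
{"translation": [0.5, -0.21, 0.0], "angular": [0.0, -0.0, 0.0], "gripper": 0}
{"translation": [0.5, -0.2, 0.0], "angular": [0.0, -0.0, 0.0], "gripper": 0}
5 end [ 0.5204 -0.1122  0.1688]
```

Emit:
drive_tool:
  steps:
    - {"translation":[0,0,-0.3],"angular":[0,0,0],"gripper":0}
    - {"translation":[0,0,-0.4],"angular":[0,0,0],"gripper":0}
    - {"translation":[0,0,-0.4],"angular":[0,0,0],"gripper":0}
    - {"translation":[0,0,-0.4],"angular":[0,0,0],"gripper":0}
    - {"translation":[0.5,-0.21,0],"angular":[0,0,0],"gripper":0}
    - {"translation":[0.5,-0.21,0],"angular":[0,0,0],"gripper":0}
    - {"translation":[0.5,-0.21,0],"angular":[0,0,0],"gripper":0}
    - {"translation":[0,0,0],"angular":[0,0,0],"gripper":0}

```text
t: 10.22
tool_pos: [0.5188, -0.1112, 0.1676]
tool_rot: [1.666, 2.303, 0.51]
contact_force: [1.1, -0.0, -1.0]
opening: 0.0183
grip_force: 39.3
```

Emit:
drive_tool:
  steps:
    - {"translation":[0,0,0],"angular":[0,0,0],"gripper":0}
    - {"translation":[0,0,0],"angular":[0,0,0],"gripper":0}

```text
t: 10.48
tool_pos: [0.5201, -0.1125, 0.1681]
tool_rot: [1.667, 2.302, 0.51]
contact_force: [0.1, -0.4, -1.1]
opening: 0.0189
grip_force: 39.3
```

Run:
```python
from h import *
F,O,a,b=face();o=ctrl.get_obs();print(F.T@(o['tool_pos']-O)*1000,F.T@o['contact_force'],o['opening'])
print((toolR(F).T@Ro.from_rotvec(o['tool_rot']).as_matrix()).round(3))
im=grab('wrist')
i=cv2.resize(im['color'][120:400,200:440],None,fx=2.1,fy=2.1,interpolation=2)
t=grab('top');s=grab('scene')
j=cv2.resize(s['color'][155:265,265:375],(400,400),interpolation=2)
i=i[:588];c=np.zeros((588,i.shape[1],3),np.uint8);c[:]=i
print(i.shape);c2=np.zeros((588,400,3),np.uint8);c2[:400]=j
o2=np.hstack([c,c2])[:, :];o2=cv2.resize(o2,(800,int(588*800/o2.shape[1])));cv2.imwrite('pics/z4.png',o2[...,::-1])
```

```text
[-41.78986526  -0.85125019  74.450005  ] [-0.39835803  0.47636515 -0.95361055] 0.018921459135350135
[[ 1.    -0.    -0.   ]
 [ 0.     1.    -0.001]
 [ 0.     0.001  1.   ]]
(588, 504, 3)
```

View pics/z4.png

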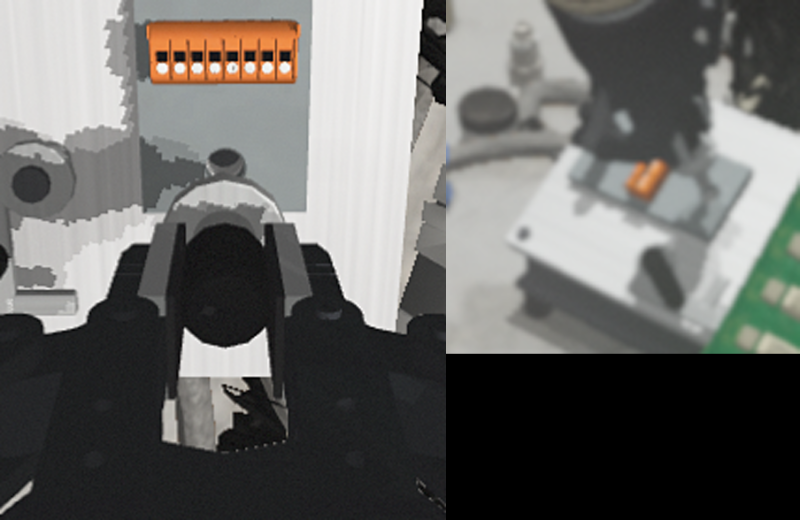

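The pin hangs straight between the fingers. Its collar is centred at column 225 of the left panel, directly in line with the carrier hole at (225,160).

Run:
```python
from h import *
im=dict(np.load('/tmp/wrist.npz'));F,O,a,b=face();q=(cloud(im)-O)@F*1000;ok=im['depth']>0
X,Y,Z=[q[...,i] for i in range(3)]
for nm,lo,hi in(('knob',90,110),('collar',55,75)):
    m=(Z>lo)&(Z<hi)&(abs(X+40)<20)&(abs(Y)<(7.5 if nm=='knob' else 17))&ok;t=q[m];print(nm,len(t),t.mean(0).round(1),t.min(0).round(1),t.max(0).round(1),np.percentile(t[:,2],[10,50,90]).round(1))
    if nm=='knob':
        k=t[t[:,2]>np.percentile(t[:,2],50)-2.5];print(k.mean(0),k.min(0),k.max(0))
    else:
        k=t[abs(t[:,2]-np.median(t[:,2]))<1.5];from scipy.optimize import least_squares
        # outer boundary on +x side -> circle r16
        k=k[np.hypot(k[:,0]+41,k[:,1])>12];r=least_squares(lambda p:np.maximum(np.hypot(k[:,0]-p[0],k[:,1]-p[1])-16,0)*3,[-41,0]);print('max x',k[:,0].max(),'y range',k[:,1].min(),k[:,1].max())
g=im['color'].astype(int)
def P(u,v,z):
    o,d=ray(im,u,v);return F.T@(o+d*((O-o)@F[:,2]+z)/(d@F[:,2])-O)*1000
print('hole left/right/top',P(200+206/1.858,120+165/1.858,.009),P(200+245/1.858,120+165/1.858,.009),P(200+225/1.858,120+148/1.858,.009))
```

```text
knob 1938 [-38.7  -0.1  99.1] [-50.7  -7.5  90.1] [-31.1   7.5 102.5] [ 94.6 100.2 101.1]
[-40.01969809  -0.1424975  100.25411696] [-50.65337896  -7.44223328  97.73020524] [-31.43434127   7.45542007 102.45921888]
collar 1442 [-32.2  -0.2  65.7] [-43.2 -15.3  59.5] [-25.   15.1  74.5] [63.9 65.6 67.7]
max x -24.96339018891735 y range -15.089949483955934 14.85551356452251
hole left/right/top [-40.49843795   5.73471245   9.        ] [-40.49900617  -7.3229178    9.        ] [-34.55557502  -0.62650856   9.        ]
```

Emit:
drive_tool:
  steps:
    - {"translation":[0,0.01,0.2],"angular":[0,0,0],"gripper":0}
    - {"translation":[0,0,0.2],"angular":[0,0,0],"gripper":0}
    - {"translation":[0,0,0.15],"angular":[0,0,0],"gripper":0}
    - {"translation":[0,0,0.15],"angular":[0,0,0],"gripper":0}
    - {"translation":[0,0,0.15],"angular":[0,0,0],"gripper":0}
    - {"translation":[0,0,0],"angular":[0,0,0],"gripper":0}

```text
t: 11.38
tool_pos: [0.5334, -0.1069, 0.1361]
tool_rot: [1.668, 2.304, 0.51]
contact_force: [-0.2, -0.5, -2.3]
opening: 0.018
grip_force: 39.4
```

Emit:
drive_tool:
  steps:
    - {"translation":[0,0,0.1],"angular":[0,0,0],"gripper":0}
    - {"translation":[0,0,0.1],"angular":[0,0,0],"gripper":0}
    - {"translation":[0,0,0],"angular":[0,0,0],"gripper":0}

```text
t: 11.75
tool_pos: [0.5366, -0.106, 0.1292]
tool_rot: [1.667, 2.303, 0.51]
contact_force: [0.7, 0.4, -0.9]
opening: 0.0188
grip_force: 39.4
```

Run:
```python
from h import *
F,O,a,b=face();o=ctrl.get_obs();print(F.T@(o['tool_pos']-O)*1000,F.T@o['contact_force'],o['opening'])
```

```text
[-40.79132202  -0.45194596  31.66471601] [ 0.18916144 -0.31249911 -1.12650305] 0.01881235667690321
```

Emit:
drive_tool:
  steps:
    - {"translation":[0,0,0.08],"angular":[0,0,0],"gripper":0}
    - {"translation":[0,0,0.07],"angular":[0,0,0],"gripper":0}
    - {"translation":[0,0,0.05],"angular":[0,0,0],"gripper":0}
    - {"translation":[0,0,0],"angular":[0,0,0],"gripper":0}

```text
t: 12.25
tool_pos: [0.5401, -0.1051, 0.1224]
tool_rot: [1.667, 2.303, 0.51]
contact_force: [-0.5, 0.1, -0.2]
opening: 0.0184
grip_force: 39.3
```

Run:
```python
from h import *
F,O,a,b=face();o=ctrl.get_obs();print(F.T@(o['tool_pos']-O)*1000,F.T@o['contact_force'],o['opening'])
```

```text
[-41.02379397  -0.79256645  23.99959997] [ 0.27335887  0.4428123  -0.01017567] 0.01835750727556935
```

Not yet in firm contact, so I press a little further.

Emit:
drive_tool:
  steps:
    - {"translation":[0,0,0.03],"angular":[0,0,0],"gripper":0}
    - {"translation":[0,0,0.02],"angular":[0,0,0],"gripper":0}
    - {"translation":[0,0,0],"angular":[0,0,0],"gripper":0}

```text
t: 12.62
tool_pos: [0.5412, -0.1049, 0.1226]
tool_rot: [1.665, 2.304, 0.51]
contact_force: [-10.1, 0.8, 11.2]
opening: 0.0184
grip_force: 40.7
```

Run:
```python
from h import *
F,O,a,b=face();o=ctrl.get_obs();print(F.T@(o['tool_pos']-O)*1000,F.T@o['contact_force'],o['opening'])
im=grab('wrist');q=(cloud(im)-O)@F*1000;ok=im['depth']>0
X,Y,Z=[q[...,i] for i in range(3)]
for nm,lo,hi in(('knob',40,60),('collar',8,22)):
    m=(Z>lo)&(Z<hi)&(abs(X+40)<20)&(abs(Y)<(7.5 if nm=='knob' else 15))&ok;t=q[m];print(nm,len(t),np.percentile(t[:,2],[10,30,50,70,90]).round(1))
    h,e=np.histogram(t[:,2],bins=np.arange(lo,hi+1));print(h)
```

```text
[-41.15442562  -1.87038654  23.74258412] [ 3.91795737  3.71989623 14.10053876] 0.018449008941955624
knob 1900 [44.3 48.7 49.5 50.  50.6]
[ 44  47  42  48  37  57  65 110 208 648 550  44   0   0   0   0   0   0
   0   0]
collar 2421 [ 8.7  9.4 13.8 14.9 15.8]
[491 477  85  32  56 101 497 481  74  29  26  27  30  15]
```

The collar top is at z 15 and the knob top at 50, so the pin is home. Release and back off.

Emit:
drive_tool:
  steps:
    - {"translation":[0,0,-0.02],"angular":[0,0,0],"gripper":0}
    - {"translation":[0,0,0],"angular":[0,0,0],"gripper":0.45}
    - {"translation":[0,0,0],"angular":[0,0,0],"gripper":0.45}
    - {"translation":[0,0,-0.5],"angular":[0,0,0],"gripper":0.45}
    - {"translation":[0,0,-0.8],"angular":[0,0,0],"gripper":0.45}
    - {"translation":[0,0,-0.9],"angular":[0,0,0],"gripper":0.45}
    - {"translation":[0.5,0,-0.5],"angular":[0,0,0],"gripper":0.45}
    - {"translation":[0,0,0],"angular":[0,0,0],"gripper":0.45}

```text
t: 13.68
tool_pos: [0.4915, -0.1003, 0.221]
tool_rot: [1.663, 2.3, 0.51]
contact_force: [-0.3, 0.5, 0.0]
opening: 0.0383
grip_force: 0.0
```

Run:
```python
from h import *
F,O,a,b=face();o=ctrl.get_obs();x=F.T@(o['tool_pos']-O)*1000;print(x)
im=grab('wrist');q=(cloud(im)-O)@F*1000;ok=im['depth']>0
X,Y,Z=[q[...,i] for i in range(3)]
def st(nm,m):
    t=q[m&ok];print(nm,len(t),t.mean(0).round(1),t.min(0).round(1),t.max(0).round(1))
st('knob top',(Z>48)&(Z<54)&(abs(X+40)<14)&(abs(Y)<14))
st('collar',(Z>13.5)&(Z<17)&(abs(X+40)<18)&(abs(Y)<18))
st('post top',(Z>59)&(Z<65)&(abs(X-40)<14)&(abs(Y)<14))
m=(Z>85)&(Z<91)&(abs(X+66)<16)&(abs(Y-77)<16)&ok;print(m.sum())
if m.sum(): st('kpost top',m)
T=toolR(F);A=np.array;w=lambda x,y,z:(O+F@A([x,y,z])/1000,T)
plan([w(-66.3,76.2,125),w(-66.3,76.2,57)],.45,step=.03)
```

```text
[-21.29798752  -1.97744124 132.31019931]
knob top 514 [-40.1  -0.5  49.7] [-49.7 -10.2  48. ] [-31.3   8.4  51.8]
collar 600 [-35.3  -0.8  14.9] [-50.9 -16.1  13.5] [-24.9  14.4  16.9]
post top 410 [39.   1.4 61.5] [32.4 -5.3 59.1] [45.2  7.8 63.8]
321
kpost top 321 [-65.8  75.4  87.6] [-73.4  70.   85. ] [-60.2  82.7  89.7]
{"translation": [-0.38, -0.64, 0.05], "angular": [-0.0, 0.0, 0.0], "gripper": 0.45}
{"translation": [-0.37, -0.65, 0.05], "angular": [-0.0, 0.0, 0.0], "gripper": 0.45}
{"translation": [-0.38, -0.64, 0.05], "angular": [-0.0, 0.0, 0.01], "gripper": 0.45}
{"translation": [0.0, -0.0, 0.57], "angular": [-0.0, 0.0, -0.0], "gripper": 0.45}
{"translation": [0.0, -0.0, 0.56], "angular": [-0.0, 0.0, -0.0], "gripper": 0.45}
{"translation": [0.01, -0.0, 0.57], "angular": [-0.0, 0.0, -0.0], "gripper": 0.45}
6 end [ 0.4685 -0.1551  0.1198]
```

Emit:
drive_tool:
  steps:
    - {"translation":[-0.38,-0.64,0.05],"angular":[0,0,0],"gripper":0.45}
    - {"translation":[-0.37,-0.65,0.05],"angular":[0,0,0],"gripper":0.45}
    - {"translation":[-0.38,-0.64,0.05],"angular":[0,0,0],"gripper":0.45}
    - {"translation":[0,0,0],"angular":[0,0,0],"gripper":0.45}
    - {"translation":[0,0,0.57],"angular":[0,0,0],"gripper":0.45}
    - {"translation":[0,0,0.57],"angular":[0,0,0],"gripper":0.45}
    - {"translation":[0,0,0.56],"angular":[0,0,0],"gripper":0.45}
    - {"translation":[0,0,0],"angular":[0,0,0],"gripper":0.45}

```text
t: 14.72
tool_pos: [0.4677, -0.1535, 0.1171]
tool_rot: [1.669, 2.307, 0.511]
contact_force: [0.0, 0.9, 0.1]
opening: 0.0385
grip_force: 0.0
```

Emit:
drive_tool:
  steps:
    - {"translation":[0,0,0],"angular":[0,0,0],"gripper":0}
    - {"translation":[0,0,0],"angular":[0,0,0],"gripper":0}
    - {"translation":[0,0,0],"angular":[0,0,0],"gripper":0}
    - {"translation":[0,0,0],"angular":[0,0,0],"gripper":0}
    - {"translation":[0,0,0],"angular":[0,0,0],"gripper":0}
  force: 20

```text
t: 15.35
tool_pos: [0.4685, -0.1558, 0.1203]
tool_rot: [1.666, 2.302, 0.509]
contact_force: [-2.9, -2.4, 2.5]
opening: 0.013
grip_force: 21.4
```

Run:
```python
from h import *
F,O,a,b=face();o=ctrl.get_obs();x=F.T@(o['tool_pos']-O)*1000;print(x,F.T@o['contact_force'],o['opening'])
k=lambda b:np.array([-40-17*np.cos(b)-26*np.sin(b),60-26*np.cos(b)+17*np.sin(b),0])
T=toolR(F);b0=1.57
plan([(O+F@((x+k(q)-k(b0))/1000),T) for q in np.linspace(b0,-.02,13)[1:]],0,step=.01)
```

```text
[-66.80156979  76.00564269  57.57669018] [-1.35051468  2.10299893  3.74621241] 0.013005005077978637
{"translation": [-0.05, 0.09, 0.0], "angular": [-0.0, 0.01, 0.0], "gripper": 0}
{"translation": [-0.04, 0.1, -0.0], "angular": [-0.0, -0.0, 0.0], "gripper": 0}
{"translation": [-0.02, 0.09, -0.0], "angular": [-0.0, -0.0, 0.0], "gripper": 0}
{"translation": [-0.02, 0.11, -0.0], "angular": [-0.0, -0.0, 0.0], "gripper": 0}
{"translation": [0.01, 0.1, -0.0], "angular": [-0.0, -0.0, 0.0], "gripper": 0}
{"translation": [0.01, 0.1, -0.0], "angular": [-0.0, -0.0, 0.0], "gripper": 0}
{"translation": [0.03, 0.1, -0.0], "angular": [-0.0, -0.0, 0.0], "gripper": 0}
{"translation": [0.04, 0.09, -0.0], "angular": [-0.0, -0.0, 0.0], "gripper": 0}
{"translation": [0.06, 0.09, -0.0], "angular": [-0.0, -0.0, 0.0], "gripper": 0}
{"translation": [0.06, 0.08, -0.0], "angular": [-0.0, -0.0, 0.0], "gripper": 0}
{"translation": [0.07, 0.07, -0.0], "angular": [-0.0, -0.0, 0.0], "gripper": 0}
{"translation": [0.09, 0.06, -0.0], "angular": [-0.0, -0.0, 0.0], "gripper": 0}
12 end [ 0.5027 -0.1344  0.1386]
```

Emit:
drive_tool:
  steps:
    - {"translation":[-0.05,0.09,0],"angular":[0,0,0],"gripper":0}
    - {"translation":[-0.04,0.1,0],"angular":[0,0,0],"gripper":0}
    - {"translation":[-0.02,0.09,0],"angular":[0,0,0],"gripper":0}
    - {"translation":[-0.02,0.11,0],"angular":[0,0,0],"gripper":0}
    - {"translation":[0.01,0.1,0],"angular":[0,0,0],"gripper":0}
    - {"translation":[0.01,0.1,0],"angular":[0,0,0],"gripper":0}
    - {"translation":[0.03,0.1,0],"angular":[0,0,0],"gripper":0}
    - {"translation":[0.04,0.09,0],"angular":[0,0,0],"gripper":0}

```text
t: 16.35
tool_pos: [0.495, -0.1497, 0.1325]
tool_rot: [1.666, 2.303, 0.503]
contact_force: [-6.3, -6.7, 1.9]
opening: 0.0131
grip_force: 20.8
```

Emit:
drive_tool:
  steps:
    - {"translation":[0.06,0.09,0],"angular":[0,0,0],"gripper":0}
    - {"translation":[0.06,0.08,0],"angular":[0,0,0],"gripper":0}
    - {"translation":[0.07,0.07,0],"angular":[0,0,0],"gripper":0}
    - {"translation":[0.09,0.06,0],"angular":[0,0,0],"gripper":0}
    - {"translation":[0,0,0],"angular":[0,0,0],"gripper":0}

```text
t: 16.98
tool_pos: [0.5018, -0.135, 0.1374]
tool_rot: [1.666, 2.304, 0.504]
contact_force: [-5.0, -5.8, 1.6]
opening: 0.0132
grip_force: 21.8
```

Run:
```python
from h import *
F,O,a,b=face();o=ctrl.get_obs();x=F.T@(o['tool_pos']-O)*1000;print(x,F.T@o['contact_force'],o['opening'])
```

```text
[-57.47117902  34.27450887  56.96344837] [-3.92849896  5.22727179  4.20103314] 0.013219544131801753
```

Emit:
drive_tool:
  steps:
    - {"translation":[0.03,0.02,0],"angular":[0,0,0],"gripper":0}
    - {"translation":[0.02,0.01,0],"angular":[0,0,0],"gripper":0}
    - {"translation":[0,0,0],"angular":[0,0,0],"gripper":0}

```text
t: 17.35
tool_pos: [0.502, -0.1334, 0.1377]
tool_rot: [1.667, 2.303, 0.503]
contact_force: [-6.6, -9.3, 0.1]
opening: 0.0131
grip_force: 22.0
```

Emit:
drive_tool:
  steps:
    - {"translation":[0,0,0],"angular":[0,0,0],"gripper":0.4}
    - {"translation":[0,0,0],"angular":[0,0,0],"gripper":0.4}
    - {"translation":[0,0,-0.5],"angular":[0,0,0],"gripper":0.4}
    - {"translation":[0,0,-0.6],"angular":[0,0,0],"gripper":0.4}
    - {"translation":[0.3,0,-0.8],"angular":[0,0,0],"gripper":0.4}
    - {"translation":[0.6,0,-0.2],"angular":[0,0,0],"gripper":0.4}
    - {"translation":[0,0,0],"angular":[0,0,0],"gripper":0.4}

```text
t: 18.23
tool_pos: [0.4582, -0.1079, 0.2155]
tool_rot: [1.663, 2.302, 0.51]
contact_force: [-0.1, 0.3, -0.5]
opening: 0.0342
grip_force: 0.0
```

Run:
```python
from h import *
F,O,a,b=face();o=ctrl.get_obs();x=F.T@(o['tool_pos']-O)*1000;print(x,o['contact_force'])
im=grab('wrist','w5.png');q=(cloud(im)-O)@F*1000;ok=im['depth']>0
X,Y,Z=[q[...,i] for i in range(3)]
def st(nm,m):
    t=q[m&ok];print(nm,len(t),(t.mean(0).round(1),t.min(0).round(1),t.max(0).round(1)) if len(t) else '')
st('knob top',(Z>48)&(Z<54)&(abs(X+40)<14)&(abs(Y)<14))
st('post top',(Z>59)&(Z<65)&(abs(X-40)<14)&(abs(Y)<14))
st('kpost top',(Z>85)&(Z<91)&(abs(X+57)<16)&(abs(Y-34)<16))
```

```text
[-18.09852115  31.12329715 141.69210898] [-0.05419787  0.29364358 -0.50286259]
knob top 468 (array([-40.1,  -0.5,  49.7]), array([-49.8,  -9.7,  48. ]), array([-31.4,   9.1,  51.9]))
post top 375 (array([39. ,  1.8, 61.6]), array([31.9, -4.7, 59.1]), array([45.5,  8.4, 64. ]))
kpost top 341 (array([-57. ,  34.3,  87.6]), array([-64. ,  27.5,  85. ]), array([-51.3,  40.7,  89.7]))
```

View pics/w5.png

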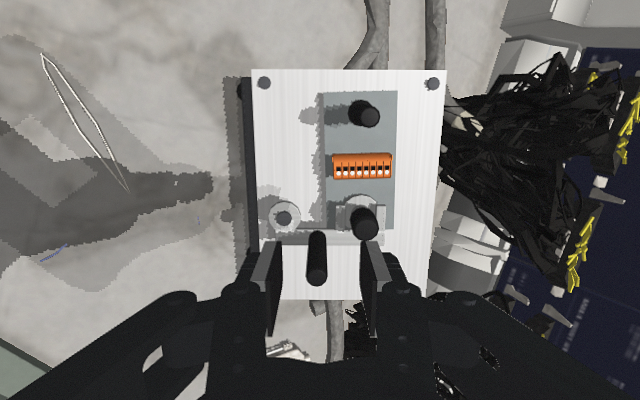

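The strap lies over the collar at (362,225), its post at (316,260), which puts the keeper at about 0.01 rad. The pin is upright and home at (362,222), the carrier is square to within about 0.045 rad, and the gripper is clear.

```bash
python3 -c "
from station import ctrl
print(ctrl.finish_job())"
```

```text
the job is handed in; nothing more can be done
None
```

The job is handed in after about 18 s of robot time; the result was not reported, but my last measurements put the carrier about 0.045 rad from aligned, the pin home with its collar on the plate, and the keeper about 0.01 rad from shut, with the gripper clear.

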